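# Take the lid off the spice box and put the jars away

### The job

Put the two spice jars away in the blue box: they are too tall for it to close, so first swing its wooden lid up to upright, lift it straight up off its hinge pins and stand it gently on its hinge edge in the slot of the wooden lid stand. Then set both jars down gently, upright, on the floor of the box. Do not tip the jars over and leave everything else where it is.

Things in the scene. Friction and masses are not known exactly. Their poses are not given: they have to be found in the camera images.
- spice_box: Blue open-topped metal chest, fixed, 130 (its x) x 200 (its y) x 70 mm high, walls and floor 6 mm. Origin at the centre of its underside, z up. Its +x side carries two steel brackets with the hinge pins that the lid hangs on, and a back stop that lets an upright lid lean about 4 degrees past upright and rest there by itself; its -x side is the side where the lid is lifted.
- box_hinge (a point): Middle of the box's hinge axis: 85 mm along box +x from the box centre, 75 mm above the cooktop; the axis runs along box y. Two pins lie on it, from 58 to 75 mm either side, 6 mm wide and 12 mm tall in section (flat sides upright). The back stop is a steel upright 30 mm wide in the middle, 8 mm beyond the axis, reaching 44 mm above it.
- box_floor (a point): Centre of the inner floor of the spice box, 6 mm above the cooktop. The inside is 118 (box x) x 188 (box y) mm; the rim is 64 mm above this floor, so a jar standing in it sticks out. An extractor hood hangs 0.58 m above the back of the cooktop, from about x = 0.59 m on: carry jars low enough that the wrist stays clear of it.
- box_lid: Loose wooden lid, 0.2 to 0.4 kg. Origin in the middle of its hinge edge, on the hinge axis; the plate, 10 mm thick, 206 mm along lid y, runs from 14 to 154 mm along lid -x; lid z is its top normal. Shut, it lies flat, its axes those of the box; it opens by lid -x swinging up. Below 45 degrees the pins hold it; within 25 degrees of upright it lifts straight off; 25 mm clears the pins; play 3 mm.
- lid_handle (a point): Middle of the round steel handle bar on the lid's free edge: 10 mm thick, along lid y, 80 mm free length, an arm at each end. It lies 188 mm along lid -x and 34 mm along lid +z from the lid origin: 109 mm above the cooktop when shut, 263 mm when upright, free on both sides from above in both. The bar can turn between gripping fingers, so a gripper may keep pointing down along the arc.
- lid_centre (a point): Centre of the wooden plate of the lid, 84 mm along lid -x from the lid origin. The lid's two C-shaped steel knuckles on the hinge edge are 22 mm across, reach 10 mm beyond the lid origin (lid +x) and sit 62 to 74 mm either side along lid y.
- lid_stand: Light wooden lid stand, fixed: base board 110 (its x) x 200 (its y) x 16 mm with a row of three wooden pegs on each side of a slot that runs along its y; the pegs reach 121 mm above the cooktop and flare outward over the top 20 mm. Origin at the centre of its underside, level with the cooktop.
- stand_slot (a point): Centre of the slot's floor, 16 mm above the cooktop. The slot is 36 mm wide (stand x) between the pegs and 38 mm at its floor. The lid stands here on its knuckles, its y along the stand's y, its origin then about 27 mm above the cooktop; either face may point to either side. Let go, it may lean up to about 17 degrees against the pegs.
- spice_jar_a: Spice jar, clear with a red and white label and a black cap, 44 mm across, 96 mm high, 0.11 kg; origin at the centre of its underside, z up. The cap is the top 21 mm.
- spice_jar_b: The other spice jar, same shape and size as the first, origin at the centre of its underside.
- ramekin: Small white ceramic dish, 68 mm across, 36 mm high, a bystander on the cooktop near the jars; origin at the centre of its underside. Leave it.
- lemon: Lemon, 71 x 53 x 51 mm, bystander behind the jars. Leave it.
- garlic: Garlic bulb, 60 mm, bystander behind the jars. Leave it.
- pepper_mill: Dark wooden pepper mill, 59 mm across, 190 mm high, bystander at the back. Leave it.
- mug: Blue and white mug, 107 mm high, bystander at the back right. Leave it.
Mind the look-alikes: they are no part of the job. What is shaped like the spice_jar_b but turquoise is not meant.

How it is judged:
By the outcome, as a careful person would: the job done as asked, in the order asked, and still so for the second after the job is handed in, with the robot touching nothing.
It also fails if it takes over 70 s, if anything falls off the work surface, if the arm or the gripper's body presses on something with over 40 N, if the wrist force passes 120 N, or if a joint passes its speed limit or range.

### The arm

A 6-joint arm with a two-finger parallel gripper is mounted at the origin on a cart in front of the work surface, level with it; the furniture and walls round the work are solid. World frame = base frame: x ahead of the robot, y to its left, z up, the work surface at z = 0. Lengths are in m, angles in rad, forces in N, time in s.
With the tool pointing down it reaches from about 0.275 to 0.975 m from the base axis. Payload 8.4 kg.
Tool frame: the origin (TCP) lies on the front face of the gripper's body, between the roots of the fingers; the fingertips stand 88 mm ahead of it and the grasp point (between the pads) lies 69 mm ahead of it; z points along the fingers, y is the line along which they close (so a half turn about z gives the same grasp; the last joint's range is limited). The gripper opens to 92 mm and grips with 3 to 60 N. Pads are 20 mm wide; open, the fingers measure 128 mm over their backs; the gripper's body (75 mm by 189 mm) begins 69 mm behind the grasp point.
Start: joints at [-1.22, 0.353, 1.633, -0, 1.155, -0.002], TCP at [0.216, -0.587, 0.303] pointing down, gripper open.
Joint ranges: [-2.63, 2.63], [-0.92, 2.1], [0.06, 2.66], [-1.3, 4.44], [0, 2.69], [-3.02, 3.02]. Speed limits (rad/s): [2.22, 2.22, 2.79, 3.14, 3.14, 3.14].

### API

Orientations are given as a unit quaternion [w, x, y, z].
In Python, from cell import sense, cams, sign_off, trace gives the robot as it stands. The module is installed in compiled form; this text tells all that it offers.
- The arm moves only by the tool servo_tool, never from a script. Its argument "targets" is a list that holds one entry, the list of rows, each a list of 7 numbers: the shift along the world's x, y, z in cm, then the turn, a rotation vector about the world's x, y, z in degrees, then the closure in counts, from 0 (fully open) to 255 (shut). In form: [[[tx, ty, tz, wx, wy, wz, grip], ...]]. A call has exactly 10 rows; each row shifts and turns the commanded pose from where the row before left it; what a row does not reach is not made up. A row lasts 1/10 s, in which the tool goes at most 50 mm and 8.59 degrees, less where a joint would pass 70% of its speed; a pose out of reach is approached as far as the arm can. A call with a gripper value outside its range is refused whole. The fingers move at their own pace and stop on an object; the grip force is fixed at half the most. Time passes only in rows, so rows that do not move let the fingers close, or fill a call up. It gives the time, the measured TCP pose, the force and the opening at its end, in the units of the state.
- sense(): the state, without advancing time (a new reading comes with each control period).
- cams.get_image(name): name is "scene" or "top"; returns (picture, depth): 420x560x3 uint8, blue, green, red; 420x560 float32, m along the optical axis (not along the pixel's ray), 0 where there is no reading.
- cams.get_calibration(name): a dict with "K" (3x3 intrinsics, pixels), "R" (3x3) and "t" (3): a world point X has camera coordinates R X + t. Camera axes: x right, y down, z forward; pixel columns grow to the right and rows downward; lengths in m; the calibration is good to about 2 mm. A picture is of the moment at which its call begins. get_calibration takes no time and is no camera call.
- sign_off(): hands the job in, once; it reports no verdict.
Trained networks look in the newest picture that a camera, given by its name, has taken for a name from the list of things; names that differ only in an ending like _2 or _b are one class to them, and where a whole thing is asked for, a point or a joint stands for the part that bears it (a point fixed in the world has none). Each returns a list of dicts, best first, with "conf" (0 to 1); they miss things now and then, are a little off and sometimes report something else, mostly with a low value. They report only what shows in the picture. A call takes as long as a camera call. They do not tell look-alikes from the thing itself.
- trace(query, camera): "region" (420x560 bool, what is visible of it) and "box" ([centre column, centre row, width, height] in pixels, round what is visible of it).
The state is a dict: "clock": time; "qpos": joint angles; "qvel": joint speeds; "joint_efforts": joint torques, N m; "tcp_pos": TCP position; "tool_rot": TCP orientation; "wrist_force": force on the tool from outside, world axes, zero at the start; "ft_torque": the same for the moment, N m; "gripper_width": finger opening in m.
Only numpy, scipy, OpenCV 4.12 (cv2) and the standard library are available. Lean on these libraries where they do the work, as an engineer would, in place of code of your own. Each camera call takes 0.05 s, during which the arm holds its last target. There are 200 camera calls.

## Working session

There is one attempt and no reset: what is moved stays moved. The work goes in short steps, Python scripts to look and compute and a tool call to move; the robot and the scene stay as the last step left them, time stands still between calls to the robot, and variables do not carry over. Pictures are saved under pics/ and viewed, on a budget of 10 in all, crops included, one or two more only if the job needs it, and the job is handed in when it is done.

Besides the shell and the picture viewer there is one more tool, called after "Emit:" as name([rows], argument=value, ...), one row to a line, values as JSON. servo_tool: Moves the arm, as the interface text tells. Its arguments: {"type":"object","properties":{"targets":{"type":"array","items":{"type":"array","items":{"type":"array","items":{"type":"number"}}}}},"required":["targets"]}

```bash
mkdir -p pics
cat > h.py <<'E'
import numpy as np, cv2
from cell import sense, cams, sign_off, trace
def cloud(name, depth):
    c=cams.get_calibration(name);K,R,t=[np.array(c[k]) for k in("K","R","t")]
    v,u=np.indices(depth.shape); d=depth
    P=np.stack([(u-K[0,2])/K[0,0]*d,(v-K[1,2])/K[1,1]*d,d],-1)
    return (P-t.ravel())@R   # R^T (P-t)
def proj(name,X):
    c=cams.get_calibration(name);K,R,t=[np.array(c[k]) for k in("K","R","t")]
    p=K@(R@np.array(X)+t.ravel()); return p[:2]/p[2]
E
python3 - <<'E'
from h import *
s=sense(); print({k:np.round(v,3) for k,v in s.items()})
for n in("scene","top"):
    im,d=cams.get_image(n); cv2.imwrite(f"pics/{n}0.png",im); np.save(f"{n}0.npy",d)
    c=cams.get_calibration(n); print(n,np.round(-np.array(c["R"]).T@np.array(c["t"]).ravel(),3))
    P=cloud(n,d)
    for q in("spice_jar_a","spice_box","box_lid","lid_handle","lid_stand","ramekin","lemon","garlic","pepper_mill","mug"):
        for r in trace(q,n)[:4]:
            m=r["region"]&(d>0); X=P[m]
            if len(X)<5: continue
            print(n,q,round(r["conf"],2),np.round(r["box"]).astype(int),"med",np.round(np.median(X,0),3),"lo",np.round(np.percentile(X,3,0),3),"hi",np.round(np.percentile(X,97,0),3))
E
```

```text
{'clock': np.float64(0.0), 'qpos': array([-1.22 ,  0.354,  1.634,  0.   ,  1.155, -0.002]), 'qvel': array([ 0.   ,  0.001,  0.   ,  0.001, -0.   , -0.   ]), 'joint_efforts': array([-2.0000e-03, -5.9385e+01, -3.3421e+01,  7.0000e-02,  2.4000e-02,
       -0.0000e+00]), 'tcp_pos': array([ 0.216, -0.586,  0.302]), 'tool_rot': array([-0.001,  0.984,  0.175, -0.   ]), 'wrist_force': array([-0.111,  0.48 , -0.12 ]), 'ft_torque': array([ 0.004,  0.002, -0.115]), 'gripper_width': np.float64(0.092)}
scene [0.219 0.696 0.618]
scene spice_jar_a 0.92 [340 231  20  42] med [ 0.45  -0.061  0.061] lo [ 0.434 -0.088  0.006] hi [ 0.473 -0.055  0.097]
scene spice_jar_a 0.89 [357 210  16  36] med [ 0.442 -0.164  0.065] lo [ 0.426 -0.191  0.007] hi [ 0.464 -0.157  0.097]
scene spice_jar_a 0.81 [338 197  21  39] med [ 0.515 -0.223  0.059] lo [ 0.498 -0.257  0.006] hi [ 0.54  -0.216  0.097]
scene spice_box 0.68 [204 229  33  75] med [0.701 0.142 0.103] lo [0.688 0.112 0.004] hi [0.732 0.153 0.182]
scene spice_box 0.65 [312 162  28  38] med [ 0.666 -0.379  0.071] lo [ 0.633 -0.446  0.002] hi [ 0.71  -0.363 
[... 2118 characters left out ...]
98 -0.412  0.009] hi [ 0.585 -0.304  0.111]
top ramekin 0.63 [263 260  22  18] med [0.467 0.023 0.01 ] lo [ 0.435 -0.007  0.001] hi [0.495 0.051 0.039]
top ramekin 0.44 [183 269  63  52] med [0.46  0.336 0.062] lo [0.382 0.18  0.   ] hi [0.526 0.356 0.12 ]
top lemon 0.67 [274 207  19  16] med [ 0.622 -0.031  0.045] lo [ 0.603 -0.053  0.033] hi [ 0.646 -0.008  0.054]
top garlic 0.47 [311 208  18  12] med [ 0.607 -0.153  0.039] lo [ 0.586 -0.176  0.026] hi [ 0.632 -0.131  0.053]
top pepper_mill 0.56 [221 184  25  20] med [0.697 0.12  0.131] lo [0.687 0.1   0.004] hi [0.718 0.148 0.185]
top mug 0.62 [387 179  32  32] med [ 0.675 -0.408  0.062] lo [ 0.633 -0.46   0.023] hi [ 0.71  -0.365  0.102]
```

Run:
```python
from h import *
a=cv2.imread("pics/scene0.png")[140:380,190:420]; b=cv2.imread("pics/top0.png")[160:320,140:420]
a=cv2.resize(a,(400,417),interpolation=3); cv2.imwrite("pics/v1.png",cv2.resize(cv2.imread("pics/scene0.png")[140:385,190:420],(563,600),interpolation=3)); cv2.imwrite("pics/v2.png",cv2.resize(b,(800,457),interpolation=3))
for n in("scene","top"):
    im=cv2.imread(f"pics/{n}0.png"); d=np.load(f"{n}0.npy"); P=cloud(n,d); hsv=cv2.cvtColor(im,cv2.COLOR_BGR2HSV)
    x,y,z=P[...,0],P[...,1],P[...,2]
    # lid plate
    m=(d>0)&(abs(z-.081)<.007)&(x>.3)&(x<.6)&(y>.1)&(y<.42)
    X=P[m]; r=cv2.minAreaRect((X[:,:2]*1000).astype(np.float32)); print(n,"lid",len(X),np.round(r[0]),np.round(r[1]),r[2],np.median(X[:,2]))
    m=(d>0)&(z>.098)&(z<.13)&(x>.3)&(x<.6)&(y>.1)&(y<.42); print("above", np.round(P[m][::6],3).tolist())
    for nm,lo in(("pegs",.1),("base",.008)):
        hi=.13 if nm=="pegs" else .022
        m=(d>0)&(z>lo)&(z<hi)&(x>.36)&(x<.62)&(y>-.45)&(y<-.285)
        X=P[m]; r=cv2.minAreaRect((X[:,:2]*1000).astype(np.float32)); print(nm,len(X),np.round(r[0]),np.round(r[1]),r[2],np.median(X[:,2]))
        if nm=="pegs": print(np.round(X[::3],3).tolist())
    for c in((.45,-.075),(.444,-.175),(.514,-.233)):
        m=(d>0)&(z>.09)&(z<.108)&(np.hypot(x-c[0],y-c[1])<.035); X=P[m]
        q,rad=cv2.minEnclosingCircle((X[:,:2]*1000).astype(np.float32)); 
        m2=(d>0)&(z>.01)&(z<.07)&(np.hypot(x-c[0],y-c[1])<.035)
        print("jar",np.round(q,1),round(rad,1),np.round(X.mean(0),4),"col",np.median(im[m2],0),np.median(im[m],0))
```

```text
scene lid 7131 [452. 270.] [175. 206.] 82.69009399414062 0.08047374370061836
above [[0.483, 0.148, 0.115], [0.477, 0.146, 0.113], [0.475, 0.149, 0.114], [0.478, 0.152, 0.112], [0.466, 0.149, 0.115], [0.475, 0.155, 0.113], [0.464, 0.15, 0.114], [0.479, 0.151, 0.106], [0.465, 0.153, 0.113], [0.486, 0.158, 0.105], [0.472, 0.155, 0.108], [0.46, 0.153, 0.113], [0.488, 0.159, 0.102], [0.468, 0.155, 0.108], [0.455, 0.154, 0.112], [0.486, 0.163, 0.104], [0.463, 0.156, 0.108], [0.45, 0.155, 0.113], [0.488, 0.163, 0.1], [0.456, 0.156, 0.108], [0.444, 0.154, 0.113], [0.484, 0.167, 0.103], [0.449, 0.156, 0.109], [0.437, 0.155, 0.114], [0.482, 0.166, 0.1], [0.44, 0.158, 0.112], [0.429, 0.154, 0.114], [0.442, 0.159, 0.109], [0.43, 0.157, 0.113], [0.435, 0.158, 0.108], [0.423, 0.157, 0.113], [0.428, 0.159, 0.11], [0.417, 0.157, 0.113], [0.421, 0.161, 0.112], [0.41, 0.157, 0.114], [0.415, 0.161, 0.112], [0.404, 0.158, 0.115], [0.41, 0.162, 0.113], [0.399, 0.158, 0.114], [0.406, 0.162, 0.112], [0.395, 0.16, 0.115], [0.401, 0.163, 0.112], [0.391, 0.158, 0.113], [0.395, 0.164, 0.114], [0.399, 0.163, 0.
[... 3747 characters left out ...]
0.385, 0.113], [0.486, -0.393, 0.117], [0.491, -0.333, 0.111], [0.486, -0.384, 0.104], [0.489, -0.334, 0.102], [0.429, -0.326, 0.111], [0.423, -0.381, 0.11], [0.421, -0.388, 0.119], [0.425, -0.32, 0.123], [0.421, -0.374, 0.101], [0.419, -0.379, 0.117], [0.418, -0.386, 0.125], [0.423, -0.324, 0.114], [0.417, -0.374, 0.112], [0.416, -0.381, 0.119], [0.42, -0.322, 0.11]]
base 1446 [ 493. -347.] [134. 201.] 84.97537994384766 0.01605466057048962
jar [454.1 -76.6] 21.3 [ 0.4534 -0.0765  0.0963] col [53. 63. 68.] [41.5 56.  72. ]
jar [ 446.5 -179. ] 21.6 [ 0.446  -0.1788  0.0962] col [61. 75. 83.] [38. 52. 94.]
jar [ 517.3 -239.3] 22.0 [ 0.5177 -0.2382  0.0959] col [66. 70.  6.] [195.  204.   16.5]
```

View pics/v1.png

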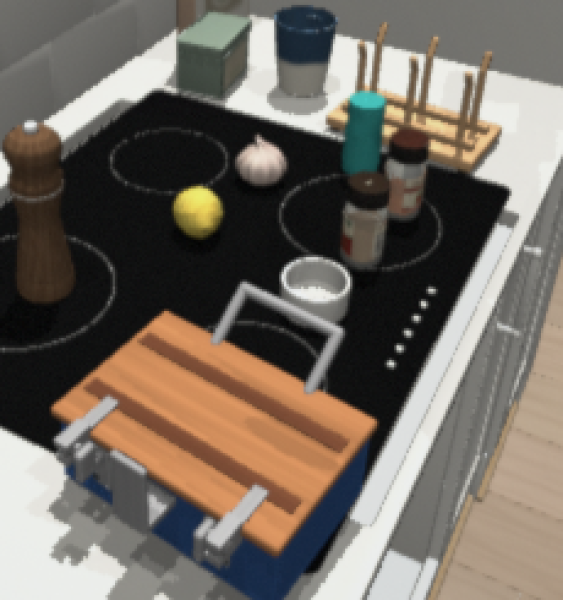

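View pics/v2.png

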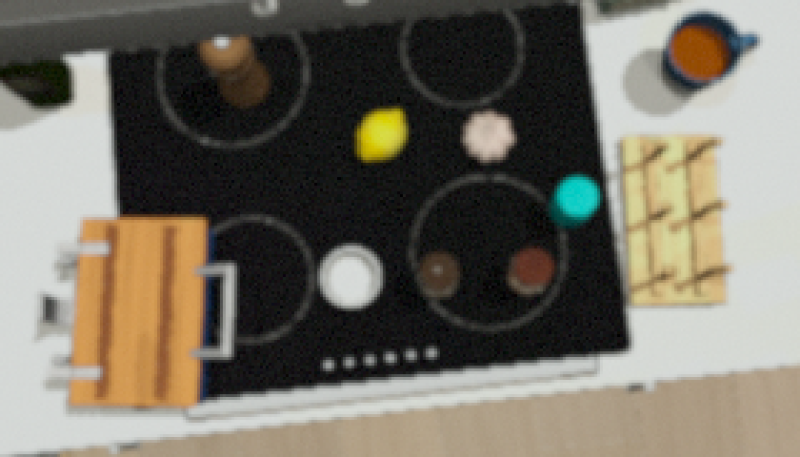

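Emit:
servo_tool([
  [[1.1,3.7,0,0,0,-1.4,110],[1.1,3.7,0,0,0,-1.4,110],[1.1,3.7,0,0,0,-1.4,110],[1.1,3.7,0,0,0,-1.4,110],[1.1,3.7,0,0,0,-1.4,110],[1.1,3.7,0,0,0,-1.4,110],[1.1,3.7,0,0,0,-1.4,110],[1.1,3.7,0,0,0,-1.4,110],[1.1,3.7,0,0,0,-1.4,110],[1.1,3.7,0,0,0,-1.4,110]],
])

```text
clock: 2.1
tcp_pos: [0.3261, -0.2151, 0.3029]
tool_rot: [0.0, 0.999, 0.054, 0.0]
wrist_force: [0.6, 0.1, -0.2]
gripper_width: 0.0522
```

Emit:
servo_tool([
  [[1.1,3.7,0,0,0,-1.4,110],[1.1,3.7,0,0,0,-1.4,110],[1.1,3.7,0,0,0,-1.4,110],[1.1,3.7,0,0,0,-1.4,110],[1.1,3.7,0,0,0,-1.4,110],[1.1,3.7,0,0,0,-1.4,110],[1.1,3.7,0,0,0,-1.4,110],[1.1,3.7,0,0,0,-1.4,110],[1.1,3.7,0,0,0,-1.4,110],[1.1,3.7,0,0,0,-1.4,110]],
])

```text
clock: 3.1
tcp_pos: [0.4362, 0.1553, 0.3029]
tool_rot: [-0.0, 0.998, -0.068, 0.0]
wrist_force: [0.9, -0.4, 0.3]
gripper_width: 0.0523
```

```bash
cat > st.py <<'E'
from h import *
from scipy.spatial.transform import Rotation as Ro
def st():
    s=sense(); q=s["tool_rot"]; M=Ro.from_quat([q[1],q[2],q[3],q[0]]).as_matrix()
    print("t",round(float(s["clock"]),2),"tcp",np.round(s["tcp_pos"],4),"z",np.round(M[:,2],3),"yang",round(np.degrees(np.arctan2(M[1,1],M[0,1]))%180,1),"F",np.round(s["wrist_force"],1),"w",round(float(s["gripper_width"]),4),"q",np.round(s["qpos"],2))
    return s,M
if __name__=="__main__":
    st()
E
python3 st.py
```

```text
t 3.1 tcp [0.4362 0.1553 0.3029] z [ 0.001  0.    -1.   ] yang 82.2 F [ 0.9 -0.4  0.3] w 0.0523 q [ 0.34  0.1   1.97 -0.    1.08  2.05]
```

Emit:
servo_tool([
  [[0,0,-2.5,0,0,0,110],[0,0,-2.5,0,0,0,110],[0,0,-2.5,0,0,0,110],[0,0,-2.0,0,0,0,110],[0,0,-2.0,0,0,0,110],[0,0,-1.0,0,0,0,110],[0,0,0,0,0,0,255],[0,0,0,0,0,0,255],[0,0,0,0,0,0,255],[0,0,0,0,0,0,255]],
])

```text
clock: 4.1
tcp_pos: [0.4364, 0.1537, 0.1785]
tool_rot: [-0.0, 0.998, -0.068, 0.001]
wrist_force: [-0.6, -1.0, 0.1]
gripper_width: 0.0225
```

```bash
python3 st.py
python3 - <<'E'
from h import *
im,d=cams.get_image("scene"); cv2.imwrite("pics/g1.png",cv2.resize(im[210:390,190:370],(600,600),interpolation=3))
E
```

```text
t 4.1 tcp [0.4364 0.1537 0.1785] z [ 0.002  0.001 -1.   ] yang 82.2 F [-0.6 -1.   0.1] w 0.0225 q [0.34 0.27 2.08 0.   0.78 2.04]
```

View pics/g1.png

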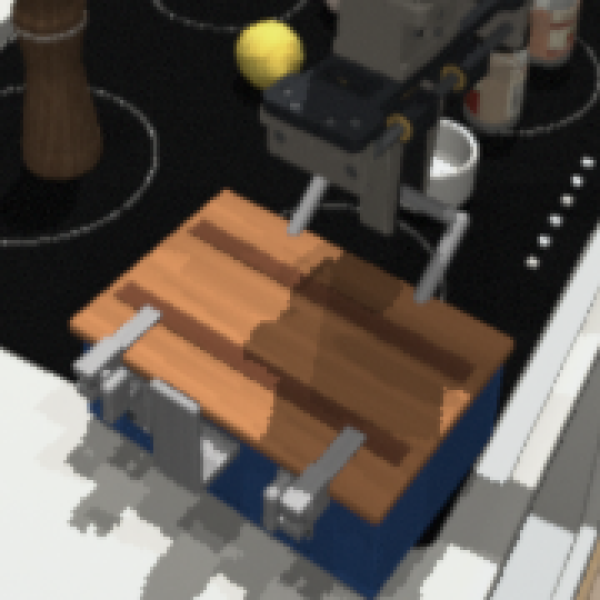

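Emit:
servo_tool([
  [[0,0,0,0,0,0,255],[0,0,0,0,0,0,255],[0,0,0,0,0,0,255],[0,0,0,0,0,0,255],[0,0,0,0,0,0,255],[0,0,0,0,0,0,255],[0,0,0,0,0,0,255],[0,0,0,0,0,0,255],[0,0,0,0,0,0,255],[0,0,0,0,0,0,255]],
])

```text
clock: 5.15
tcp_pos: [0.4362, 0.1535, 0.178]
tool_rot: [-0.0, 0.998, -0.068, 0.0]
wrist_force: [-0.0, 0.5, 5.0]
gripper_width: 0.0091
```

```bash
python3 st.py
python3 - <<'E'
import numpy as np
psi=np.radians(82.2)
th=np.radians(np.arange(0,91,4.5)); x=-18.8*np.cos(th)+3.4*np.sin(th); z=18.8*np.sin(th)+3.4*np.cos(th)
dx,dz=np.diff(x),np.diff(z)
for a,b in zip(dx,dz): print("[%.2f, %.2f, %.2f, 0, 0, 0, 255],"%(a*np.cos(psi),a*np.sin(psi),b))
E
```

```text
t 5.15 tcp [0.4362 0.1535 0.178 ] z [ 0.001  0.    -1.   ] yang 82.2 F [-0.   0.5  5. ] w 0.0091 q [ 0.34  0.28  2.08 -0.    0.78  2.04]
[0.04, 0.32, 1.46, 0, 0, 0, 255],
[0.06, 0.43, 1.43, 0, 0, 0, 255],
[0.07, 0.54, 1.40, 0, 0, 0, 255],
[0.09, 0.65, 1.35, 0, 0, 0, 255],
[0.10, 0.75, 1.29, 0, 0, 0, 255],
[0.12, 0.85, 1.23, 0, 0, 0, 255],
[0.13, 0.95, 1.16, 0, 0, 0, 255],
[0.14, 1.03, 1.08, 0, 0, 0, 255],
[0.15, 1.11, 0.99, 0, 0, 0, 255],
[0.16, 1.19, 0.90, 0, 0, 0, 255],
[0.17, 1.25, 0.81, 0, 0, 0, 255],
[0.18, 1.31, 0.70, 0, 0, 0, 255],
[0.19, 1.36, 0.60, 0, 0, 0, 255],
[0.19, 1.41, 0.49, 0, 0, 0, 255],
[0.20, 1.44, 0.38, 0, 0, 0, 255],
[0.20, 1.46, 0.26, 0, 0, 0, 255],
[0.20, 1.48, 0.14, 0, 0, 0, 255],
[0.20, 1.49, 0.03, 0, 0, 0, 255],
[0.20, 1.48, -0.09, 0, 0, 0, 255],
[0.20, 1.47, -0.21, 0, 0, 0, 255],
```

Emit:
servo_tool([
  [[0.04,0.32,1.46,0,0,0,255],[0.06,0.43,1.43,0,0,0,255],[0.07,0.54,1.4,0,0,0,255],[0.09,0.65,1.35,0,0,0,255],[0.1,0.75,1.29,0,0,0,255],[0.12,0.85,1.23,0,0,0,255],[0.13,0.95,1.16,0,0,0,255],[0.14,1.03,1.08,0,0,0,255],[0.15,1.11,0.99,0,0,0,255],[0,0,0,0,0,0,255]],
])

```text
clock: 6.15
tcp_pos: [0.4456, 0.2213, 0.2928]
tool_rot: [-0.001, 0.998, -0.067, 0.001]
wrist_force: [0.4, -0.7, -2.7]
gripper_width: 0.009
```

Emit:
servo_tool([
  [[0.16,1.19,0.9,0,0,0,255],[0.17,1.25,0.81,0,0,0,255],[0.18,1.31,0.7,0,0,0,255],[0.19,1.36,0.6,0,0,0,255],[0.19,1.41,0.49,0,0,0,255],[0.2,1.44,0.38,0,0,0,255],[0.2,1.46,0.26,0,0,0,255],[0.2,1.48,0.14,0,0,0,255],[0.2,1.49,0.03,0,0,0,255],[0.2,1.48,-0.09,0,0,0,255]],
])

```text
clock: 7.15
tcp_pos: [0.464, 0.3599, 0.3336]
tool_rot: [-0.0, 0.998, -0.068, -0.0]
wrist_force: [-1.4, -0.4, 1.7]
gripper_width: 0.009
```

```bash
python3 st.py
python3 - <<'E'
from h import *
im,d=cams.get_image("scene"); cv2.imwrite("pics/g2.png",cv2.resize(im[170:390,180:400],(600,600),interpolation=3))
im,d=cams.get_image("top"); P=cloud("top",d); im,d2=cams.get_image("scene"); P2=cloud("scene",d2)
# lid plate points: orange
for n,I,Q,D in(("scene",im,P2,d2),):
    h=cv2.cvtColor(I,cv2.COLOR_BGR2HSV); m=(D>0)&(h[...,1]>110)&(h[...,0]<20)&(Q[...,1]>.2)&(Q[...,0]<.62)&(Q[...,2]>.095)&(Q[...,2]<.24)
    X=Q[m]; c=X.mean(0); u,s,v=np.linalg.svd(X-c); print(n,len(X),c,"normal",v[2],s, X.min(0),X.max(0))
E
```

```text
t 7.15 tcp [0.464  0.3599 0.3336] z [-0.  0. -1.] yang 82.2 F [-1.4 -0.4  1.7] w 0.009 q [0.66 0.27 1.68 0.   1.19 2.36]
scene 5812 [0.44478502 0.33927388 0.16452259] normal [-0.12776135 -0.98945564 -0.06822437] [4.54748897 2.73347793 0.0965125 ] [0.35821414 0.31889645 0.095003  ] [0.56366245 0.3550544  0.22862123]
```

View pics/g2.png

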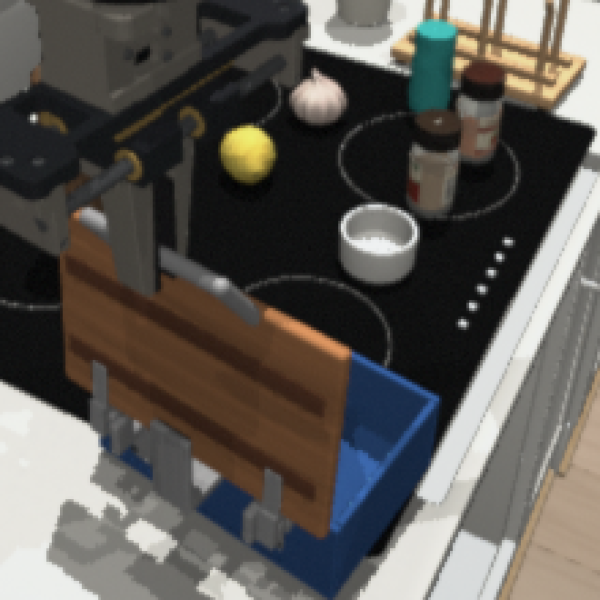

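Emit:
servo_tool([
  [[0,0,0.5,0,0,0,255],[0,0,0.5,0,0,0,255],[0,0,0.5,0,0,0,255],[0,0,0.8,0,0,0,255],[0,0,1.0,0,0,0,255],[0,0,1.2,0,0,0,255],[0,0,1.5,0,0,0,255],[0,0,1.5,0,0,0,255],[0,0,1.5,0,0,0,255],[0,0,1.0,0,0,0,255]],
])

```text
clock: 8.3
tcp_pos: [0.4641, 0.3587, 0.4359]
tool_rot: [-0.001, 0.998, -0.068, 0.001]
wrist_force: [0.3, 0.3, -3.1]
gripper_width: 0.0088
```

```bash
cat > lid.py <<'E'
from st import *
s,M=st()
for n in("scene","top"):
    I,D=cams.get_image(n); Q=cloud(n,D); t=s["tcp_pos"]; g=t+.069*M[:,2]
    h=cv2.cvtColor(I,cv2.COLOR_BGR2HSV); m=(D>0)&(h[...,1]>110)&(h[...,0]<20)&(abs(Q[...,1]-g[1])<.12)&(abs(Q[...,0]-g[0])<.16)&(Q[...,2]<g[2])&(Q[...,2]>g[2]-.17)
    X=Q[m]
    if len(X)<200: print(n,len(X)); continue
    c=X.mean(0); u,sv,v=np.linalg.svd(X-c,full_matrices=False); k=v[2]*np.sign(v[2][1]); print(n,len(X),"c",np.round(c,3),"normal",np.round(k,3),"yaw",np.round(np.degrees(np.arctan2(k[1],k[0])),1),"tilt",np.round(np.degrees(np.arcsin(k[2])),1),"rms",sv[2]/len(X)**.5,np.round(X.min(0),3),np.round(X.max(0),3))
    cv2.imwrite(f"pics/lid_{n}.png",I)
E
python3 lid.py
```

```text
t 8.3 tcp [0.4641 0.3587 0.4359] z [ 0.001  0.001 -1.   ] yang 82.2 F [ 0.3  0.3 -3.1] w 0.0088 q [0.66 0.19 1.55 0.   1.39 2.36]
scene 8778 c [0.449 0.344 0.268] normal [0.131 0.981 0.143] yaw 82.4 tilt 8.2 rms 0.001409227240719906 [0.359 0.315 0.197] [0.563 0.366 0.349]
top 261 c [0.484 0.328 0.296] normal [0.132 0.986 0.104] yaw 82.4 tilt 6.0 rms 0.001661875534120531 [0.398 0.313 0.231] [0.557 0.345 0.332]
```

Emit:
servo_tool([
  [[0.17,-1,0,-0.4,0.04,0.13,255],[0.17,-2,0,-0.4,0.04,0.13,255],[0.17,-3,0,-0.4,0.04,0.13,255],[0.17,-3.9,0,-0.4,0.04,0.13,255],[0.17,-3.9,0,-0.4,0.04,0.13,255],[0.17,-3.9,0,-0.4,0.04,0.13,255],[0.17,-3.9,0,-0.4,0.04,0.13,255],[0.17,-3.9,0,-0.4,0.04,0.13,255],[0.17,-3.9,0,-0.4,0.04,0.13,255],[0.17,-3.9,0,-0.4,0.04,0.13,255]],
])

```text
clock: 9.4
tcp_pos: [0.4797, 0.0227, 0.4331]
tool_rot: [0.036, 0.998, -0.057, -0.002]
wrist_force: [0.8, 0.6, -2.7]
gripper_width: 0.0089
```

Emit:
servo_tool([
  [[0.17,-3.9,0,-0.4,0.04,0.13,255],[0.17,-3.9,0,-0.4,0.04,0.13,255],[0.17,-3.9,0,-0.4,0.04,0.13,255],[0.17,-3.9,0,-0.4,0.04,0.13,255],[0.17,-3.9,0,-0.4,0.04,0.13,255],[0.17,-3.9,0,-0.4,0.04,0.13,255],[0.17,-3.9,0,-0.4,0.04,0.13,255],[0.17,-3,0,-0.4,0.04,0.13,255],[0.17,-2,0,-0.4,0.04,0.13,255],[0.17,-1,0,-0.4,0.04,0.13,255]],
])

```text
clock: 10.4
tcp_pos: [0.4968, -0.3093, 0.4331]
tool_rot: [0.07, 0.996, -0.046, -0.003]
wrist_force: [-0.1, -0.0, -2.6]
gripper_width: 0.0091
```

```bash
python3 lid.py
```

```text
t 10.4 tcp [ 0.4968 -0.3093  0.4331] z [-0.013 -0.139 -0.99 ] yang 84.7 F [-0.1 -0.  -2.6] w 0.0091 q [-0.5   0.17  1.6  -0.13  1.32  1.19]
scene 3181 c [ 0.487 -0.348  0.266] normal [0.092 0.996 0.001] yaw 84.7 tilt 0.1 rms 0.0020013561724469904 [ 0.391 -0.363  0.195] [ 0.593 -0.334  0.331]
top 343 c [ 0.436 -0.344  0.283] normal [0.088 0.996 0.006] yaw 84.9 tilt 0.3 rms 0.0014138673048926453 [ 0.394 -0.352  0.195] [ 0.499 -0.338  0.333]
```

Emit:
servo_tool([
  [[0,-0.25,0,0,0,0,255],[0,-0.25,0,0,0,0,255],[0,0,-1,0,0,0,255],[0,0,-1.6,0,0,0,255],[0,0,-1.6,0,0,0,255],[0,0,-1.8,0,0,0,255],[0,0,-1.8,0,0,0,255],[0,0,-1.8,0,0,0,255],[0,0,-1.6,0,0,0,255],[0,0,-1.0,0,0,0,255]],
])

```text
clock: 11.5
tcp_pos: [0.4974, -0.3116, 0.3099]
tool_rot: [0.07, 0.997, -0.045, -0.003]
wrist_force: [-0.6, 0.6, -2.5]
gripper_width: 0.0089
```

```bash
python3 lid.py
python3 - <<'E'
import cv2
cv2.imwrite("pics/v5.png",cv2.resize(cv2.imread("pics/lid_scene.png")[70:250,270:450],(600,600),interpolation=3))
E
```

```text
t 11.5 tcp [ 0.4974 -0.3116  0.3099] z [-0.012 -0.138 -0.99 ] yang 84.9 F [-0.6  0.6 -2.5] w 0.0089 q [-0.5   0.26  1.75 -0.14  1.08  1.22]
scene 2617 c [ 0.487 -0.349  0.144] normal [0.09  0.996 0.019] yaw 84.8 tilt 1.1 rms 0.004102591485263613 [ 0.392 -0.365  0.072] [ 0.593 -0.201  0.208]
top 157
```

View pics/v5.png

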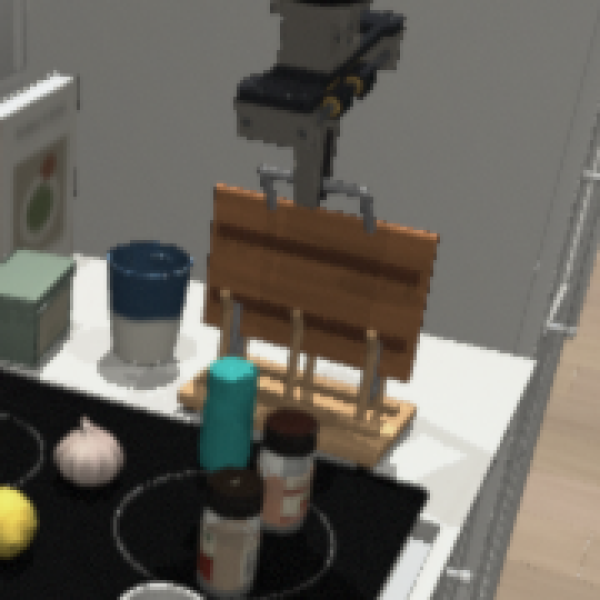

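Emit:
servo_tool([
  [[0,-0.2,0,0,0,0,255],[0,-0.1,-0.4,0,0,0,255],[0,0,-0.4,0,0,0,255],[0,0,-0.4,0,0,0,255],[0,0,-0.4,0,0,0,255],[0,0,-0.4,0,0,0,255],[0,0,-0.2,0,0,0,255],[0,0,-0.2,0,0,0,255],[0,0,-0.1,0,0,0,255],[0,0,0,0,0,0,255]],
])

```text
clock: 12.6
tcp_pos: [0.4978, -0.3155, 0.2867]
tool_rot: [0.07, 0.997, -0.045, -0.002]
wrist_force: [0.4, -0.3, -2.7]
gripper_width: 0.0088
```

Emit:
servo_tool([
  [[0,0,-0.1,0,0,0,255],[0,0,-0.1,0,0,0,255],[0,0,-0.1,0,0,0,255],[0,0,-0.05,0,0,0,255],[0,0,0,0,0,0,255],[0,0,0,0,0,0,255],[0,0,0,0,0,0,255],[0,0,0,0,0,0,255],[0,0,0,0,0,0,255],[0,0,0,0,0,0,255]],
])

```text
clock: 13.6
tcp_pos: [0.4981, -0.3156, 0.284]
tool_rot: [0.07, 0.997, -0.045, -0.002]
wrist_force: [0.1, 1.2, 5.9]
gripper_width: 0.0088
```

Emit:
servo_tool([
  [[0.02,0.2,-0.04,1.0,-0.1,0,255],[0.02,0.2,-0.04,1.0,-0.1,0,255],[0.02,0.2,-0.06,1.0,-0.1,0,255],[0.02,0.2,-0.07,1.0,-0.1,0,255],[0.02,0.2,-0.07,1.0,-0.1,0,255],[0.02,0.2,-0.08,1.0,-0.1,0,255],[0.02,0.2,-0.1,1.0,-0.1,0,255],[0.02,0.2,-0.1,1.0,-0.1,0,255],[0,0,0,0,0,0,255],[0,0,0,0,0,0,255]],
])

```text
clock: 14.6
tcp_pos: [0.4998, -0.2999, 0.2788]
tool_rot: [0.0, 0.999, -0.045, 0.002]
wrist_force: [-1.5, 3.2, 8.4]
gripper_width: 0.0085
```

```bash
python3 lid.py
```

```text
t 14.6 tcp [ 0.4998 -0.2999  0.2788] z [ 0.004 -0.001 -1.   ] yang 84.8 F [-1.5  3.2  8.4] w 0.0085 q [-0.54  0.31  1.75  0.    1.07  1.12]
scene 2358 c [ 0.488 -0.338  0.117] normal [ 0.136  0.984 -0.111] yaw 82.1 tilt -6.4 rms 0.01967873222929717 [ 0.394 -0.36   0.041] [ 0.598 -0.18   0.182]
top 128
```

Emit:
servo_tool([
  [[0,0,0.1,0,0,0,225],[0,0,0.1,0,0,0,220],[0,0,0,0,0,0,210],[0,0,0,0,0,0,200],[0,0,0,0,0,0,190],[0,0,0,0,0,0,180],[0,0,0,0,0,0,160],[0,0,0,0,0,0,140],[0,0,0,0,0,0,120],[0,0,0,0,0,0,110]],
])

```text
clock: 15.7
tcp_pos: [0.4995, -0.2995, 0.2797]
tool_rot: [0.0, 0.999, -0.045, 0.002]
wrist_force: [-0.0, 0.2, -0.3]
gripper_width: 0.052
```

```bash
python3 lid.py
python3 - <<'E'
import cv2
cv2.imwrite("pics/v6.png",cv2.resize(cv2.imread("pics/lid_scene.png")[70:250,270:450],(600,600),interpolation=3))
E
```

```text
t 15.7 tcp [ 0.4995 -0.2995  0.2797] z [ 0.003 -0.    -1.   ] yang 84.8 F [-0.   0.2 -0.3] w 0.052 q [-0.54  0.31  1.75  0.    1.08  1.12]
scene 2305 c [ 0.487 -0.335  0.117] normal [ 0.141  0.98  -0.138] yaw 81.8 tilt -8.0 rms 0.020410860089585734 [ 0.394 -0.359  0.042] [ 0.598 -0.18   0.181]
top 133
```

View pics/v6.png

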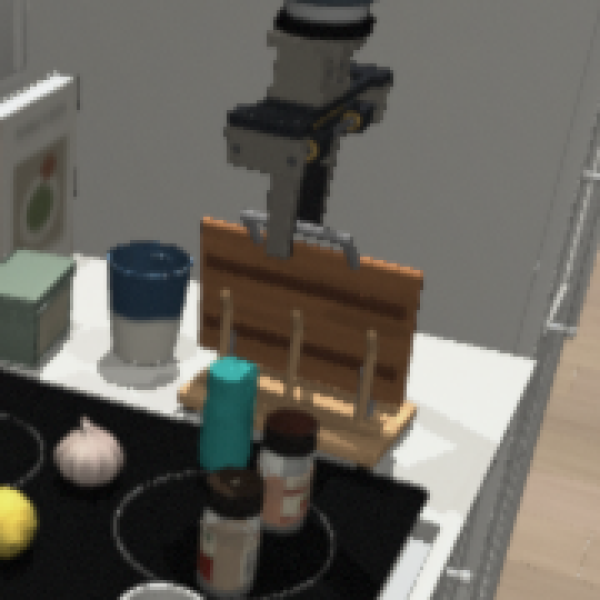

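Emit:
servo_tool([
  [[0,0,0.8,0,0,0,110],[0,0,1.2,0,0,0,110],[0,0,2.5,0,0,0,110],[0,0,2.5,0,0,0,110],[0,0,3.0,0,0,0,100],[-0.5,1.2,0,0,0,8,60],[-0.5,1.2,0,0,0,8,60],[-0.5,1.2,0,0,0,8,60],[-0.5,1.2,0,0,0,8,60],[-0.5,1.2,0,0,0,8,60]],
])

```text
clock: 16.8
tcp_pos: [0.4743, -0.2391, 0.381]
tool_rot: [-0.0, 0.953, 0.302, 0.002]
wrist_force: [0.3, 0.4, 0.2]
gripper_width: 0.07
```

Emit:
servo_tool([
  [[-0.57,1.2,0,0,0,7.9,60],[-0.57,1.2,0,0,0,7.9,60],[-0.57,1.2,-1,0,0,7.9,60],[-0.57,1.2,-2,0,0,7.9,60],[-0.57,1.2,-2,0,0,7.9,60],[0,0,-2,0,0,7.9,60],[0,0,-2,0,0,0,60],[0,0,-2,0,0,0,60],[0,0,-2,0,0,0,60],[0,0,-1,0,0,0,60]],
])

```text
clock: 17.8
tcp_pos: [0.4458, -0.1794, 0.2393]
tool_rot: [-0.001, 0.754, 0.657, 0.001]
wrist_force: [0.1, -0.2, -0.3]
gripper_width: 0.0702
```

```bash
cat > jars.py <<'E'
from st import *
st()
for n in("scene","top"):
    I,D=cams.get_image(n); Q=cloud(n,D); cv2.imwrite(f"pics/j_{n}.png",I)
    x,y,z=Q[...,0],Q[...,1],Q[...,2]
    for c in((.454,-.0765),(.446,-.179),(.517,-.239)):
        m=(D>0)&(z>.086)&(z<.107)&(np.hypot(x-c[0],y-c[1])<.035); X=Q[m]
        if len(X)>15: print(n,"jar",len(X),np.round((X.min(0)+X.max(0))/2,4),np.round(np.ptp(X,0),3))
    h=cv2.cvtColor(I,cv2.COLOR_BGR2HSV); m=(D>0)&(h[...,1]>110)&(h[...,0]<20)&(y<-.25)&(x<.65)&(x>.36)&(z>.13)&(z<.22)
    X=Q[m]; c=X.mean(0); k=np.linalg.svd(X-c,full_matrices=False)[2][2] if len(X)>50 else 0; print(n,"lid",len(X),np.round(c,3),k,np.round(X.max(0),3))
E
python3 jars.py
```

```text
t 17.8 tcp [ 0.4458 -0.1794  0.2393] z [-0.     0.003 -1.   ] yang 172.2 F [ 0.1 -0.2 -0.3] w 0.0702 q [-0.39  0.21  2.    0.    0.94 -0.25]
scene jar 183 [ 0.4546 -0.0759  0.0923] [0.042 0.043 0.012]
scene jar 158 [ 0.4467 -0.1777  0.0926] [0.041 0.045 0.013]
scene jar 137 [ 0.5195 -0.2378  0.0925] [0.043 0.048 0.013]
scene lid 501 [ 0.496 -0.334  0.15 ] [ 0.08795581  0.98925059 -0.11682059] [ 0.595 -0.322  0.174]
top jar 149 [ 0.4544 -0.0762  0.0961] [0.042 0.041 0.019]
top lid 170 [ 0.489 -0.333  0.175] [0.08427049 0.99607978 0.02689885] [ 0.596 -0.32   0.185]
```

Emit:
servo_tool([
  [[0.1,0.1,-2,0,0,0,60],[0,0,-2,0,0,0,60],[0,0,-1.6,0,0,0,60],[0,0,-1.5,0,0,0,60],[0,0,-1,0,0,0,60],[0,0,0,0,0,0,255],[0,0,0,0,0,0,255],[0,0,0,0,0,0,255],[0,0,0,0,0,0,255],[0,0,0,0,0,0,255]],
])

```text
clock: 18.9
tcp_pos: [0.4474, -0.1787, 0.1595]
tool_rot: [-0.0, 0.754, 0.657, 0.001]
wrist_force: [-0.7, 0.0, 7.0]
gripper_width: 0.0422
```

Emit:
servo_tool([
  [[0,0,0.5,0,0,0,255],[0,0,1.5,0,0,0,255],[0,0,2.5,0,0,0,255],[0,0,3,0,0,0,255],[0,0,3,0,0,0,255],[0.1,1,2,0,0,0,255],[0.2,2,1,0,0,0,255],[0.4,3,0,0,0,0,255],[0.4,3.6,0,0,0,0,255],[0.4,3.6,0,0,0,0,255]],
])

```text
clock: 19.9
tcp_pos: [0.4617, -0.0454, 0.2941]
tool_rot: [-0.001, 0.754, 0.657, 0.001]
wrist_force: [0.6, 0.3, -1.3]
gripper_width: 0.0419
```

Emit:
servo_tool([
  [[0.4,3.6,0,0,0,0,255],[0.4,3.6,0,0,0,0,255],[0.4,3.6,0,0,0,0,255],[0.4,3.6,0,0,0,0,255],[0.4,3.6,0,0,0,0,255],[0.4,3.6,0,0,0,0,255],[0.4,3,0,0,0,0,255],[0.4,2.5,0,0,0,0,255],[0.2,1.5,0,0,0,0,255],[0.2,1,0,0,0,0,255]],
])

```text
clock: 20.9
tcp_pos: [0.4978, 0.2503, 0.2937]
tool_rot: [-0.001, 0.753, 0.658, 0.001]
wrist_force: [0.0, -0.1, -1.0]
gripper_width: 0.0423
```

Run:
```python
from st import *
st()
for n in("scene","top"):
    I,D=cams.get_image(n); Q=cloud(n,D); x,y,z=Q[...,0],Q[...,1],Q[...,2]
    h=cv2.cvtColor(I,cv2.COLOR_BGR2HSV)
    m=(D>0)&(h[...,0]>100)&(h[...,0]<125)&(h[...,1]>110)&(x>.32)&(x<.6)&(y>.15)&(y<.4)&(z>.062)&(z<.076)
    X=Q[m]; print(n,len(X),cv2.minAreaRect((X[:,:2]*1000).astype(np.float32)))
    cv2.imwrite(f"pics/b_{n}.png",I)
a=cv2.resize(cv2.imread("pics/b_scene.png")[200:390,180:390],(420,380),interpolation=3);b=cv2.resize(cv2.imread("pics/b_top.png")[200:335,130:260],(366,380),interpolation=3)
cv2.imwrite("pics/v7.png",np.hstack([a,b]))
```

```text
t 20.9 tcp [0.4978 0.2503 0.2937] z [ 0.     0.003 -1.   ] yang 172.3 F [ 0.  -0.1 -1. ] w 0.0423 q [0.46 0.26 1.79 0.   1.09 0.6 ]
scene 1303 ((450.26629638671875, 256.01861572265625), (132.34849548339844, 200.7433624267578), 82.44954681396484)
top 185 ((451.311767578125, 254.97727966308594), (128.26783752441406, 195.45091247558594), 82.77705383300781)
```

View pics/v7.png

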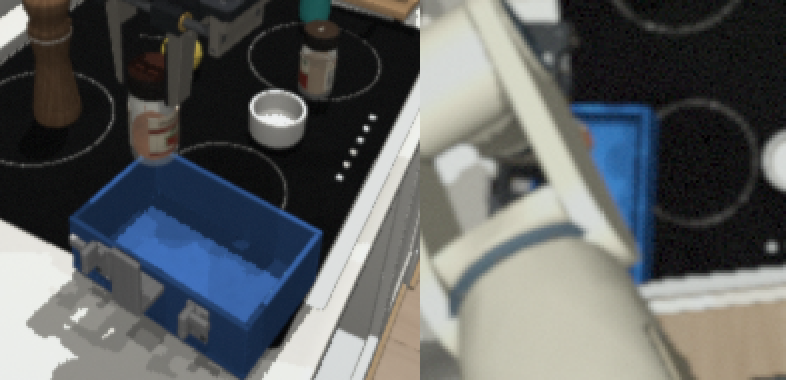

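Emit:
servo_tool([
  [[-0.2,0,-1,0,0,0,255],[0,0,-2,0,0,0,255],[0,0,-2,0,0,0,255],[0,0,-2,0,0,0,255],[0,0,-1.8,0,0,0,255],[0,0,-1.2,0,0,0,255],[0,0,-1,0,0,0,255],[0,0,-0.7,0,0,0,255],[0,0,-0.4,0,0,0,255],[0,0,0,0,0,0,255]],
])

```text
clock: 22.0
tcp_pos: [0.4959, 0.2494, 0.1725]
tool_rot: [-0.001, 0.754, 0.657, 0.001]
wrist_force: [0.3, 0.1, -1.4]
gripper_width: 0.0421
```

Emit:
servo_tool([
  [[0,0,-0.2,0,0,0,255],[0,0,-0.2,0,0,0,255],[0,0,-0.1,0,0,0,255],[0,0,-0.1,0,0,0,255],[0,0,-0.1,0,0,0,255],[0,0,-0.05,0,0,0,255],[0,0,0,0,0,0,255],[0,0,0,0,0,0,255],[0,0,0,0,0,0,255],[0,0,0,0,0,0,255]],
])

```text
clock: 23.0
tcp_pos: [0.496, 0.2496, 0.1655]
tool_rot: [-0.001, 0.754, 0.657, 0.001]
wrist_force: [-1.2, -0.3, 5.8]
gripper_width: 0.0421
```

Emit:
servo_tool([
  [[0,0,0.05,0,0,0,130],[0,0,0,0,0,0,110],[0,0,0,0,0,0,90],[0,0,0,0,0,0,80],[0,0,0,0,0,0,80],[0,0,1,0,0,0,80],[0,0,2,0,0,0,80],[0,0,3,0,0,0,80],[0,0,4,0,0,0,60],[0,0,3,0,0,0,60]],
])

```text
clock: 24.0
tcp_pos: [0.4962, 0.2496, 0.2986]
tool_rot: [-0.001, 0.754, 0.657, 0.002]
wrist_force: [0.7, -1.0, 0.3]
gripper_width: 0.0703
```

Run:
```python
from st import *
st()
I,D=cams.get_image("scene"); Q=cloud("scene",D); x,y,z=Q[...,0],Q[...,1],Q[...,2]
m=(D>0)&(z>.09)&(z<.11)&(np.hypot(x-.495,y-.249)<.04); X=Q[m]; print(len(X),(X.min(0)+X.max(0))/2,np.ptp(X,0),X[:,2].max())
for r in trace("spice_jar_a","scene")[:4]: print(r["conf"],r["box"],np.median(Q[r["region"]&(D>0)],0))
```

```text
t 24.0 tcp [0.4962 0.2496 0.2986] z [ 0.002  0.004 -1.   ] yang 172.2 F [ 0.7 -1.   0.3] w 0.0703 q [0.46 0.25 1.79 0.   1.1  0.6 ]
389 [0.49568424 0.24898971 0.09722112] [0.04290833 0.04293747 0.01441048] 0.10442635321267449
0.8 [339.8, 229.5, 20.6, 46.0] [ 0.45109221 -0.061385    0.05685911]
0.73 [257.9, 305.8, 23.3, 51.9] [0.48822584 0.26199634 0.07295144]
0.7 [339.6, 195.4, 19.2, 37.1] [ 0.51458249 -0.22320357  0.06120635]
0.28 [362.0, 162.2, 66.3, 58.0] [ 0.48787525 -0.33767714  0.12653974]
```

Emit:
servo_tool([
  [[-0.42,-2,0,0,0,0,60],[-0.42,-3.5,0,0,0,0,60],[-0.42,-4,0,0,0,0,60],[-0.42,-4,0,0,0,0,60],[-0.42,-4,0,0,0,0,60],[-0.42,-4,0,0,0,0,60],[-0.42,-4,0,0,0,0,60],[-0.42,-3.5,0,0,0,0,60],[-0.42,-2.5,0,0,0,0,60],[-0.42,-1.1,0,0,0,0,60]],
])

```text
clock: 25.1
tcp_pos: [0.4523, -0.0787, 0.2947]
tool_rot: [-0.002, 0.754, 0.657, 0.0]
wrist_force: [-0.0, -0.1, 0.1]
gripper_width: 0.07
```

Emit:
servo_tool([
  [[0,0,-1.5,0,0,0,60],[0,0,-2.5,0,0,0,60],[0,0,-2.5,0,0,0,60],[0,0,-2.5,0,0,0,60],[0,0,-1,0,0,0,60],[0,0,0,0,0,0,60],[0,0,0,0,0,0,60],[0,0,0,0,0,0,60],[0,0,0,0,0,0,60],[0,0,0,0,0,0,60]],
])

```text
clock: 26.1
tcp_pos: [0.4543, -0.0765, 0.1964]
tool_rot: [-0.001, 0.753, 0.657, 0.002]
wrist_force: [-0.0, 0.8, -0.3]
gripper_width: 0.0703
```

Well aligned over jar A; descend and grip.

Emit:
servo_tool([
  [[0,0,-1.2,0,0,0,60],[0,0,-1.2,0,0,0,60],[0,0,-0.9,0,0,0,60],[0,0,-0.4,0,0,0,60],[0,0,0,0,0,0,60],[0,0,0,0,0,0,255],[0,0,0,0,0,0,255],[0,0,0,0,0,0,255],[0,0,0,0,0,0,255],[0,0,0,0,0,0,255]],
])

```text
clock: 27.1
tcp_pos: [0.4542, -0.0766, 0.159]
tool_rot: [-0.001, 0.754, 0.657, 0.001]
wrist_force: [-0.3, -0.1, 1.2]
gripper_width: 0.042
```

Emit:
servo_tool([
  [[0,0,0.5,0,0,0,255],[0,0,1.5,0,0,0,255],[0,0,2.5,0,0,0,255],[0,0,3,0,0,0,255],[0,0,3,0,0,0,255],[-0.2,1,2,0,0,0,255],[-0.3,2,1.2,0,0,0,255],[-0.4,3,0,0,0,0,255],[-0.5,3.5,0,0,0,0,255],[-0.5,3.5,0,0,0,0,255]],
])

```text
clock: 28.1
tcp_pos: [0.4344, 0.0545, 0.2961]
tool_rot: [-0.001, 0.754, 0.657, 0.001]
wrist_force: [1.3, -0.0, -0.4]
gripper_width: 0.0421
```

Emit:
servo_tool([
  [[-0.4,3.5,0,0,0,0,255],[-0.4,3.5,0,0,0,0,255],[-0.4,3.5,0,0,0,0,255],[-0.4,3.2,0,0,0,0,255],[-0.4,2.8,0,0,0,0,255],[-0.4,2.0,0,0,0,0,255],[-0.4,1.5,0,0,0,0,255],[-0.2,0.8,0,0,0,0,255],[0,0,0,0,0,0,255],[0,0,0,0,0,0,255]],
])

```text
clock: 29.1
tcp_pos: [0.4049, 0.261, 0.2957]
tool_rot: [-0.001, 0.753, 0.657, 0.001]
wrist_force: [-0.3, -0.2, -1.4]
gripper_width: 0.0423
```

Run:
```python
from st import *
st()
I,D=cams.get_image("scene"); cv2.imwrite("pics/v8.png",cv2.resize(I[130:390,180:440],(600,600),interpolation=3))
```

```text
t 29.1 tcp [0.4049 0.261  0.2957] z [ 0.     0.003 -1.   ] yang 172.2 F [-0.3 -0.2 -1.4] w 0.0423 q [0.57 0.14 1.94 0.   1.07 0.7 ]
```

View pics/v8.png

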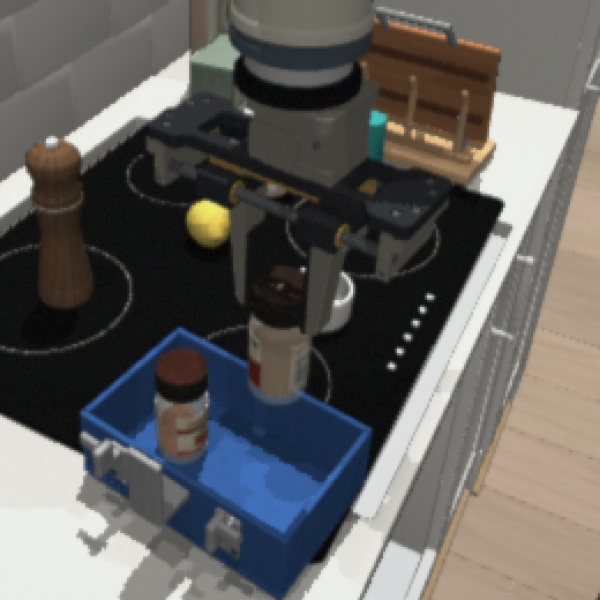

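Jar B stands upright in the box (~(182,405)). Jar A hangs upright over the free half (~(278,335)), and the lid stands in its stand at the top right. I need to descend about 13.1 cm.

Emit:
servo_tool([
  [[0,0,-1,0,0,0,255],[0,0,-2,0,0,0,255],[0,0,-2,0,0,0,255],[0,0,-2,0,0,0,255],[0,0,-2,0,0,0,255],[0,0,-1.4,0,0,0,255],[0,0,-1,0,0,0,255],[0,0,-0.7,0,0,0,255],[0,0,-0.3,0,0,0,255],[0,0,0,0,0,0,255]],
])

```text
clock: 30.15
tcp_pos: [0.405, 0.2614, 0.1716]
tool_rot: [-0.001, 0.754, 0.657, 0.001]
wrist_force: [0.2, 0.5, -0.3]
gripper_width: 0.0422
```

Emit:
servo_tool([
  [[0,0,-0.2,0,0,0,255],[0,0,-0.2,0,0,0,255],[0,0,-0.1,0,0,0,255],[0,0,-0.1,0,0,0,255],[0,0,-0.1,0,0,0,255],[0,0,0,0,0,0,255],[0,0,0,0,0,0,255],[0,0,0,0,0,0,255],[0,0,0,0,0,0,255],[0,0,0,0,0,0,255]],
])

```text
clock: 31.15
tcp_pos: [0.405, 0.2616, 0.1649]
tool_rot: [-0.001, 0.754, 0.657, 0.001]
wrist_force: [-1.5, -1.2, 5.6]
gripper_width: 0.0423
```

Jar A is on the floor (contact force about 6 N). Release it and lift clear.

Emit:
servo_tool([
  [[0,0,0.05,0,0,0,130],[0,0,0,0,0,0,110],[0,0,0,0,0,0,90],[0,0,0,0,0,0,80],[0,0,0,0,0,0,80],[0,0,1,0,0,0,80],[0,0,2,0,0,0,80],[0,0,3,0,0,0,80],[0,0,4,0,0,0,80],[0,0,3,0,0,0,80]],
])

```text
clock: 32.15
tcp_pos: [0.4051, 0.2616, 0.298]
tool_rot: [-0.001, 0.754, 0.657, 0.002]
wrist_force: [0.4, 0.3, 0.9]
gripper_width: 0.063
```

Emit:
servo_tool([
  [[0,-1,0.5,0,0,0,80],[0,-2,0,0,0,0,80],[0,-3,0,0,0,0,80],[0,-3,0,0,0,0,80],[0,-3,0,0,0,0,80],[0,-3,0,0,0,0,80],[0,-3,0,0,0,0,80],[0,-2,0,0,0,0,80],[0,-1,0,0,0,0,80],[0,0,0,0,0,0,80]],
])

```text
clock: 33.15
tcp_pos: [0.4046, 0.0506, 0.2999]
tool_rot: [-0.001, 0.754, 0.657, 0.001]
wrist_force: [-0.6, 1.2, 0.7]
gripper_width: 0.0632
```

Run:
```python
from st import *
st()
I,D=cams.get_image("scene"); Q=cloud("scene",D); x,y,z=Q[...,0],Q[...,1],Q[...,2]
for c in((.4957,.249),(.405,.261)):
    m=(D>0)&(z>.09)&(z<.11)&(np.hypot(x-c[0],y-c[1])<.04); X=Q[m]; print("jar",len(X),(X.min(0)+X.max(0))/2,np.ptp(X,0),X[:,2].max())
for q in("ramekin","lemon","garlic","pepper_mill","mug","lid_stand","box_lid"):
    for r in trace(q,"scene")[:1]: print(q,round(r["conf"],2),np.round(np.median(Q[r["region"]&(D>0)],0),3))
cv2.imwrite("pics/v9.png",cv2.resize(I[130:390,180:440],(600,600),interpolation=3))
```

```text
t 33.15 tcp [0.4046 0.0506 0.2999] z [-0.     0.003 -1.   ] yang 172.1 F [-0.6  1.2  0.7] w 0.0632 q [0.12 0.01 2.07 0.   1.06 0.25]
jar 388 [0.49567314 0.24935923 0.09738481] [0.0427886  0.04403485 0.01476178] 0.10476569668917599
jar 458 [0.40570304 0.2621015  0.0974509 ] [0.04228168 0.04430586 0.01487937] 0.10489058572103747
lemon 0.89 [ 0.619 -0.014  0.039]
garlic 0.68 [ 0.607 -0.141  0.035]
pepper_mill 0.75 [0.701 0.142 0.108]
mug 0.86 [ 0.661 -0.374  0.049]
lid_stand 0.81 [ 0.437 -0.328  0.018]
box_lid 0.97 [ 0.515 -0.345  0.076]
```

View pics/v9.png

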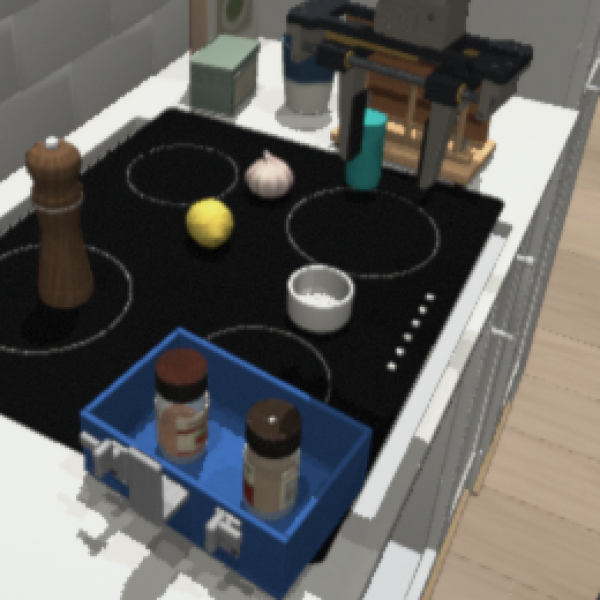

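Both jars stand upright in the box at (182,405) and (272,457). The ramekin, lemon, garlic, mill and turquoise jar are where they were. Handing in.

```bash
python3 -c "
from cell import sign_off
print(sign_off())"
```

```text
the job is handed in; nothing more can be done
None
```

The lid is standing in the stand's slot and both spice jars are upright on the floor of the blue box. I handed the job in at about 33 s of the 70 s allowed.

- **Lid:** I swung it up by its handle to about 86° and lifted it straight off the pins. I carried it over, lowered it on its hinge edge into the slot and let it lean against the pegs. After I let go it leaned about 7–8°, with no force on the gripper. It showed in the slot when I began lowering jar A. In the last picture the gripper partly hid it, but the detector still found it there.
- **Jars:** Both were gripped by the cap and set down with about 6–7 N of contact force. The last check put their centres at (0.496, 0.249) and (0.406, 0.262). Their tops read about 0.104 m, against an expected 0.102 m, so both are upright on the floor.
- **Everything else:** The lemon, garlic and pepper mill measured at their starting places. The mug was partly hidden and measured within about 6 mm across the worktop. The detector missed the ramekin in the last check, but the picture shows it unmoved, and the turquoise jar as well.
- **Forces:** The highest wrist force in the readings after each move was about 9 N, well under the limit.

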